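# Clear a toppled bottle at the capping press

### The arm

A 6-joint arm with a two-finger parallel gripper is mounted at the origin on the work surface. World frame = base frame: x ahead of the robot, y to its left, z up, the work surface at z = 0. Lengths are in m, angles in rad, forces in N, time in s.
With the tool pointing down it reaches from about 0.375 to 0.9 m from the base axis. Payload 3.1 kg.
Tool frame: the origin (TCP) lies between the finger pads; the fingertips stand 22 mm ahead of it and the grasp point (between the pads) lies 3 mm ahead of it; z points along the fingers, y is the line along which they close (so a half turn about z gives the same grasp; the last joint's range is limited). The gripper opens to 87 mm and grips with 3 to 60 N. Pads are 19 mm wide; open, the fingers measure 117 mm over their backs; the gripper's body (75 mm by 190 mm) begins 51 mm behind the grasp point.
Start: joints at [-1.464, 0.527, 1.433, -0, 1.181, -0.178], TCP at [0.176, -0.6, 0.245] pointing down, gripper open.
Joint ranges: [-3.08, 3.08], [-0.75, 2.2], [0.22, 2.44], [-1.43, 4.57], [0, 2.65], [-2.85, 2.85]. Speed limits (rad/s): [2.79, 2.79, 3.14, 3.14, 3.14, 3.14].

### API

Orientations are given as a unit quaternion [x, y, z, w].
In Python, from rig import get_obs, camera, get_calibration, hand_in, cut_out gives the robot as it stands.
- The arm moves only by the shell command python3 -m inch 'ROWS' [OPENING] [FORCE]. ROWS is JSON, one flat list of numbers, 6 for each row, row after row: the shift along the tool's x, y, z scaled (see below), then the turn, a rotation vector about the tool's x, y, z scaled (see below). A call has 1 to 20 rows; each row is the pose to reach, as a shift and turn from the pose commanded when the call began, along the tool's axes at that moment; what a row does not reach only later rows make up. The controller multiplies each number of a shift by 0.08 m and each number of a turn by 90 degrees. A row lasts 1/12 s, in which the tool goes at most 41.7 mm and 7.16 degrees, less where a joint would pass 70% of its speed; a pose out of reach is approached as far as the arm can. A call with a number of a shift or a turn outside -1 to 1 is refused whole. A call with a gripper value outside its range is refused whole. OPENING is the finger opening in mm, from 0 to 87, set as the call begins (- or left out, the last holds). The fingers move at their own pace and stop on an object; FORCE is the grip in N (left out, the last holds). Time passes only in rows, so rows that repeat a pose let the fingers close. It gives the time, the measured TCP pose, the force, the opening and the grip force at its end, in the units of the state.
- get_obs(): the state, without advancing time (a new reading comes with each control period).
- camera(name): name is "side" or "top"; returns the picture (420x560x3 uint8, red, green, blue); there is no depth.
- get_calibration(name): a dict with "vertical_fov" (degrees; the focal length in pixels is half the picture's height over the tangent of half this angle, whatever the lens; pixels are square), "cx", "cy" (the principal point, pixels), "D" ([k1, k2, p1, p2, k3] as OpenCV has them; the pictures are not rectified), "T" (4x4, takes a point from camera to world coordinates). Camera axes: x right, y down, z forward; pixel columns grow to the right and rows downward; lengths in m; the calibration is good to about 2 mm. A picture is of the moment at which its call begins. get_calibration takes no time and is no camera call.
- hand_in(): hands the job in; it is judged then, once.
Trained networks look in the newest picture that a camera, given by its name, has taken for a name from the list of things; names that differ only in an ending like _2 or _b are one class to them, and where a whole thing is asked for, a point or a joint stands for the part that bears it (a point fixed in the world has none). Each returns a list of dicts, best first, with "conf" (0 to 1); they miss things now and then, are a little off and sometimes report something else, mostly with a low value. They report only what shows in the picture. A call takes as long as a camera call. They do not tell look-alikes from the thing itself.
- cut_out(camera, thing): "region" (420x560 bool, what is visible of it) and "bbox" ([left, top, right, bottom] in pixels, round what is visible of it).
The state is a dict: "time": time; "q": joint angles; "joint_velocities": joint speeds; "joint_torque": joint torques, N m; "position": TCP position; "tool_rot": TCP orientation; "ft_force": force on the tool from outside, world axes, zero at the start; "moment": the same for the moment, N m; "grip_width": finger opening in m; "grip_force": force on a finger pad.
Only numpy, scipy, OpenCV 4.12 (cv2) and the standard library are available. Lean on these libraries where they do the work, as an engineer would, in place of code of your own. Each camera call takes 0.05 s, during which the arm holds its last target. There are 200 camera calls.

### The job

A bottle has toppled in the slide lane of the capping press, with its foot under the press head. Swing the hinged guard over the lane right back until it stays open by itself, then take the toppled bottle out and stand it upright in the lane at the head of the queue, less than a bottle's width from the first waiting bottle. Set it down rather than dropping it, and leave the waiting bottles where they stand.

Things in the scene. Friction and masses are not known exactly. Their poses are not given: they have to be found in the camera images.
- lane: Fixed press and slide lane, one unit, slightly turned. Origin on the bench under the lane's middle line; y along the lane towards the press, x across it away from the robot, z up. Flat bed at z=20 mm, y=-445 to 235, between two guide strips 8 mm high with inner faces at x=-37 and 37. Base x=-83 to 153, y=-450 to 380. End stop 35 mm high on the bed at y=235.
- head_edge (a point): Middle of the lower edge of the overhanging cream press head, where it faces along the lane to the waiting bottles: x=0, y=90, z=185 mm of lane. From here the head runs to +y to a column at y=260; underside flat at z=185, width x=-95 to 95, top z=262 at the front, rising to 305; two hand grips to 308 at y=165. Everything beyond y=90 lies under it.
- guard (a joint): Hinged guard over the lane, rad: 0 closed and level; grows as its edge nearest the robot swings up and over, away from the robot, to a back stop at 1.90. Easy hinge, guard 0.55 kg, some 4 N at the handle. Let go below about 1.5 it falls shut, above about 1.65 it falls gently onto the back stop and stays.
- guard_hinge (a point): Middle of the guard's hinge line, which is parallel to the lane's y axis, at x=125, y=-150, z=158 mm of lane, on the side away from the robot. Fixed. Below it a 20 mm rail and posts at x=127 to 147. The guard, a clear 4 mm sheet in a 12 mm aluminium frame, is 360 mm long (y=-330 to 30) and reaches 180 mm from this line.
- guard_handle (a point): Middle of the round black bar (12 mm thick, 120 mm long, parallel to the hinge) of the guard's D-handle; moves with the guard. Closed, it is 150 mm from the hinge line towards the robot and 42 mm above the hinge height, with 34 mm free between bar and sheet. Its turned-down front lip, 180 mm from the hinge, is 30 mm deep.
- toppled: Toppled bottle, white with black cap, about 0.2 kg, lying on the bed along the lane, foot under the press head, cap pointing away from the press. Round: diameter 50 mm up to 88 mm from the foot, then a shoulder and a 31 mm cap up to 120 mm. Origin: centre of the foot's underside; z axis from foot to cap. Centre of mass some 55 mm from the foot.
- first: First waiting bottle, the one nearest the press, standing upright in the lane; same make and size as the toppled one. Origin: centre of its underside on the bed, z up.
- second: Second waiting bottle, same make, standing upright behind the first, away from the press. Origin: centre of its underside, z up.
There are look-alikes about, which are no part of the job. What is shaped like the toppled but turquoise or yellow is not meant.

How it is judged:
By the outcome, as a careful person would: the job done as asked, in the order asked, and still so for the second after the job is handed in, with the robot touching nothing.
It also fails if it takes over 72 s, if anything falls off the work surface, if the arm or the gripper's body presses on something with over 40 N, if the wrist force passes 120 N, or if a joint passes its speed limit or range.

## Working session

There is one attempt and no reset: what is moved stays moved. The work goes in short steps, Python scripts to look and compute and a shell command to move; the robot and the scene stay as the last step left them, time stands still between calls to the robot, and variables do not carry over. Pictures are saved under pics/ and viewed, at most 13 in all, crops included, and the job is handed in when it is done.

```bash
ls; mkdir -p pics; python3 - <<'E'
from rig import *
import cv2,numpy as np
ims=[]
for c in ("side","top"):
    im=camera(c); cv2.imwrite(f"pics/{c}0.png",im[...,::-1]); k=get_calibration(c); print(c,k)
    for t in ("toppled","first","second","guard","guard_handle","lane","head_edge"):
        try:
            for r in cut_out(c,t): 
                m=r["region"]; ys,xs=np.nonzero(m); print(t,round(r["conf"],2),r["bbox"],len(xs),xs.mean().round(1),ys.mean().round(1))
        except Exception as e: print(t,e)
print(get_obs())
E
```

```text
pics
side {'vertical_fov': 42.08859747082748, 'cx': 280.8484280791161, 'cy': 193.8843175488867, 'D': array([0.01625658, 0.        , 0.        , 0.        , 0.        ]), 'T': array([[-0.39948834, -0.50287433,  0.76650276, -0.51848718],
       [-0.91657626,  0.23481857, -0.32364827,  0.48945541],
       [-0.01723467, -0.83185194, -0.55472995,  0.85925922],
       [ 0.        ,  0.        ,  0.        ,  1.        ]])}
toppled 0.98 [225.3, 222.2, 281.2, 246.6] 920 253.2 233.2
toppled 0.86 [78.0, 237.5, 113.8, 279.4] 863 93.2 258.7
toppled 0.76 [85.1, 302.7, 148.7, 344.9] 1385 119.6 324.8
toppled 0.58 [208.6, 293.8, 269.9, 341.1] 1411 238.9 315.9
first 0.48 [403.7, 184.5, 413.7, 197.4] 89 407.1 190.4
second 0.68 [268.7, 148.3, 429.4, 210.5] 2498 316.2 174.7
second 0.5 [402.4, 180.5, 410.7, 198.7] 107 407.1 189.5
guard 0.69 [268.9, 148.5, 432.4, 207.4] 2405 315.9 174.7
guard_handle 0.66 [269.6, 148.2, 430.4, 210.1] 2475 317.5 174.2
guard_handle 0.32 [125.9, 127.7, 465.2, 300.8] 24416 234.0 211.9
lane 0.59 [126.8, 130.4, 467.6, 302.5] 24570 234.6 211.9
head_edge 0.86 [125.1, 129.4, 465.8,
[... 1007 characters left out ...]
.46451459e+00,  5.27456363e-01,  1.43269569e+00, -2.09459639e-05,
        1.18140573e+00, -1.78480387e-01]), 'joint_velocities': array([-6.52708204e-04, -3.30472699e-04, -2.62316698e-04,  1.54611790e-04,
        1.60497657e-04,  9.85911658e-06]), 'joint_torque': array([ 1.04591592e-03, -4.39946437e+01, -1.76980019e+01,  6.32795412e-02,
        5.02283801e-02, -2.58687476e-05]), 'position': array([ 0.17561309, -0.59979839,  0.24457661]), 'tool_rot': array([ 9.89880365e-01,  1.41904416e-01, -1.03120090e-05,  1.70744074e-05]), 'ft_force': array([-0.39465706,  0.22010695,  0.19260024]), 'moment': array([-0.02126737, -0.00432364,  0.01031338]), 'grip_force': 0.0, 'grip_width': 0.0873597815570035}
```

View pics/side0.png

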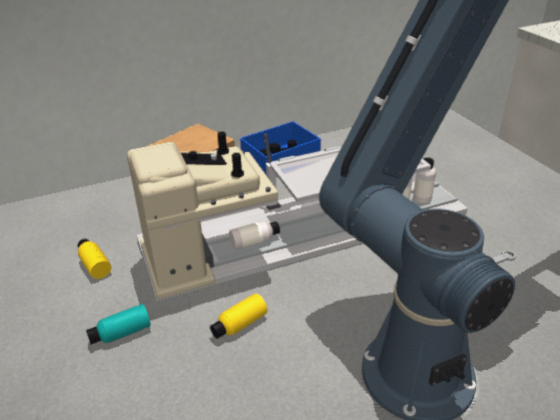

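View pics/top0.png

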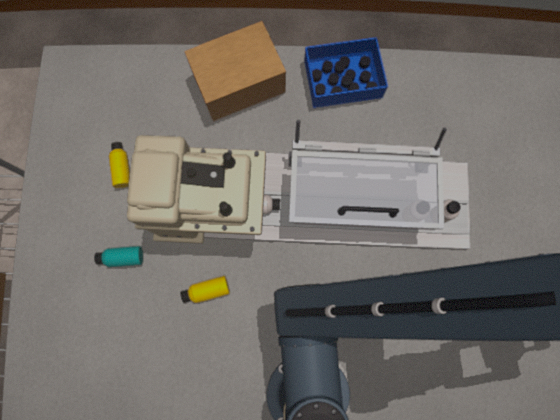

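The side picture shows the toppled white bottle at (253,233) with its cap at (275,229). In the top picture its cap is at (276,205), the handle bar runs (341,210)–(394,212), and the waiting bottles are at about (422,207) and (452,208). Of the toppled-shaped things, side (93,258) and (238,316) are yellow and (119,325) is turquoise. Only the white one at (253,233), in the lane with its foot under the head, fits. I'll confirm it in an enlarged crop.

```bash
python3 - <<'E'
import cv2,numpy as np
t=cv2.imread("pics/top0.png")[125:255,250:480]; s=cv2.imread("pics/side0.png")[190:270,200:430]
a=cv2.resize(t,None,fx=3,fy=3,interpolation=cv2.INTER_CUBIC); b=cv2.resize(s,None,fx=2.6,fy=2.6,interpolation=cv2.INTER_CUBIC)[:205,:]
o=np.zeros((390+b.shape[0],690,3),np.uint8); o[:390,:690]=a; o[390:,:b.shape[1]]=b
cv2.imwrite("pics/crop1.png",o)
E
```

```text
(no output)
```

View pics/crop1.png

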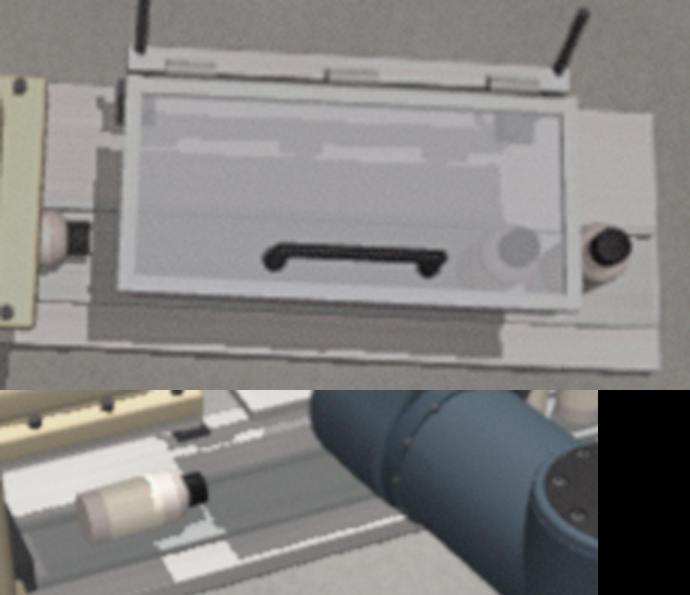

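The crop confirms it: a white bottle with a black cap, lying in the lane. In the top picture the first bottle's cap is at (422.7,206.7), the second's at (453.3,207), and the toppled cap end is at (280,204.5). Next I'll fit the lane pose.

```bash
cat > h.py <<'E'
import numpy as np,cv2
from rig import *
from scipy.optimize import least_squares
def cal(n):
    k=get_calibration(n); f=210/np.tan(np.radians(k["vertical_fov"]/2))
    return np.array([[f,0,k["cx"]],[0,f,k["cy"]],[0,0,1]]),k["D"],k["T"]
def proj(n,P):
    K,D,T=cal(n); Ti=np.linalg.inv(T); P=np.atleast_2d(P).astype(float)
    return cv2.projectPoints(P,cv2.Rodrigues(Ti[:3,:3])[0],Ti[:3,3],K,D)[0][:,0]
def onplane(n,uv,z):
    K,D,T=cal(n); p=cv2.undistortPoints(np.array([[uv]],float),K,D)[0,0]
    d=T[:3,:3]@[p[0],p[1],1]; return T[:3,3]+d*(z-T[2,3])/d[2]
def R(a): return np.array([[np.cos(a),-np.sin(a),0],[np.sin(a),np.cos(a),0],[0,0,1]])
E
python3 - <<'E'
from h import *
L=np.array([[153,-450,20],[-83,-450,20],[-55,30,162],[-55,-330,162],[-25,-150,206]])/1e3
U=np.array([[467.7,162.7],[469.7,248.3],[289.7,222],[443.7,228],[369,209.3]])
W=lambda p:L@R(p[2]).T+[p[0],p[1],0]
s=least_squares(lambda p:(proj("top",W(p))-U).ravel(),[.4,0,0]); p=s.x
print(p,s.fun.reshape(-1,2).round(1))
np.save("lane.npy",p)
inv=lambda w:(R(p[2]).T@(w-[p[0],p[1],0]))*1e3
for n,u,z in(("first",(422.7,206.7),.14),("second",(453.3,207),.14),("capend",(280,204.5),.045)):
    w=onplane("top",u,z); print(n,w.round(3),inv(w).round(1))
Q=np.array([[-95,90,185],[95,90,185],[-95,90,262],[95,90,262],[0,235,20]])/1e3
print(proj("top",Q@R(p[2]).T+[p[0],p[1],0]).round(0).tolist(),proj("side",Q@R(p[2]).T+[p[0],p[1],0]).round(0).tolist())
w=L@R(p[2]).T+[p[0],p[1],0];print("world",w.round(3))
# toppled in side
w=onplane("side",(275,229),.045);print(inv(w).round(1)); print(proj("side",w), inv(onplane("side",(280,230),.045)).round(1),inv(onplane("side",(230,238),.045)).round(1))
E
```

```text
[ 0.46585207  0.02769553 -0.02285637] [[-0.2 -0.7]
 [ 0.4  0.3]
 [-0.9 -0.1]
 [-0.5  0.5]
 [ 1.3 -0.2]]
first [ 0.458 -0.26   0.14 ] [  -0.9 -288.3  140. ]
second [ 0.459 -0.336  0.14 ] [   1.8 -363.4  140. ]
capend [0.475 0.081 0.045] [ 7.7 53.5 45. ]
[[261.0, 237.0], [266.0, 155.0], [260.0, 232.0], [265.0, 145.0], [211.0, 206.0]] [[278.0, 206.0], [249.0, 165.0], [277.0, 175.0], [247.0, 136.0], [208.0, 256.0]]
world [[ 0.609 -0.426  0.02 ]
 [ 0.373 -0.42   0.02 ]
 [ 0.412  0.059  0.162]
 [ 0.403 -0.301  0.162]
 [ 0.437 -0.122  0.206]]
[ 3.1 61.8 45. ]
[[275. 229.]] [-5.5 52.1 45. ] [ 13.3 174.3  45. ]
```

```bash
cat > go.py <<'E'
# usage: go.py x y z(lane mm, grasp point) tilt_deg (tool leans: fingers towards lane +y positive)
import sys
from h import *
from scipy.spatial.transform import Rotation as Ro
p=np.load("lane.npy"); x,y,z,th=map(float,sys.argv[1:5]); t=np.radians(th)
zt=np.array([0,np.sin(t),-np.cos(t)]); yt=np.array([1,0,0.]); xt=np.cross(yt,zt)
Rt=R(p[2])@np.c_[xt,yt,zt]
tgt=R(p[2])@np.array([x,y,z])/1e3+[p[0],p[1],0]-Rt[:,2]*.003
o=get_obs(); Rc=Ro.from_quat(o["tool_rot"]).as_matrix()
print("shift",(Rc.T@(tgt-o["position"])/.08).round(3),"turn",(Ro.from_matrix(Rc.T@Rt).as_rotvec()/(np.pi/2)).round(3),
 "pos",o["position"].round(3),"q",o["q"].round(2),"F",o["ft_force"].round(1),"w",round(o["grip_width"],4),"gf",o["grip_force"],"t",round(o["time"],2))
E
python3 go.py -25 -150 280 0
python3 -m inch '[0.5,-0.5,-0.3,0,0,-0.4, 1,-1,-0.7,0,0,-0.8, 1,-1,-0.7,0,0,-0.8, 1,-1,-0.7,0,0,-0.8, 1,-1,-0.7,0,0,-0.8, 1,-1,-0.7,0,0,-0.8, 1,-1,-0.7,0,0,-0.8, 1,-1,-0.7,0,0,-0.8, 1,-1,-0.7,0,0,-0.8, 1,-1,-0.7,0,0,-0.8, 1,-1,-0.7,0,0,-0.8, 1,-1,-0.7,0,0,-0.8]' 40
python3 go.py -25 -150 280 0
```

```text
shift [ 4.82  -4.816 -0.481] turn [ 0.     0.    -0.804] pos [ 0.176 -0.6    0.245] q [-1.46  0.53  1.43 -0.    1.18 -0.18] F [-0.4  0.2  0.2] w 0.0874 gf 0.0 t 0.8
time: 1.8
position: [0.2299, -0.5005, 0.3006]
tool_rot: [0.718, 0.696, 0.0, 0.0]
ft_force: [0.7, -0.6, -0.6]
grip_width: 0.0401
grip_force: 0.0
shift [4.817 2.44  0.22 ] turn [ 0.     0.    -0.006] pos [ 0.23  -0.501  0.301] q [-1.34  0.36  1.55  0.    1.23 -1.31] F [ 0.7 -0.6 -0.6] w 0.0401 gf 0.0 t 1.8
```

```bash

for i in 1 2 3 4; do python3 -m inch '[0.5,0.25,0,0,0,0, 0.97,0.49,0,0,0,0, 0.97,0.49,0,0,0,0]' >/dev/null; done
python3 -m inch '[0.5,0.25,0,0,0,0, 0.95,0.48,0.1,0,0,0, 0.95,0.48,0.2,0,0,0, 0.95,0.48,0.2,0,0,0]'
python3 go.py -25 -150 200 0
python3 - <<'E'
from h import *
im=camera("top"); cv2.imwrite("pics/top1.png",cv2.resize(im[120:270,270:470],None,fx=3,fy=3)[...,::-1])
im=camera("side"); cv2.imwrite("pics/side1.png",im[...,::-1])
E
```

```text
time: 3.13
position: [0.4362, -0.1185, 0.2834]
tool_rot: [0.716, 0.698, -0.001, -0.001]
ft_force: [-0.4, -0.0, 0.3]
grip_width: 0.0399
grip_force: 0.0
shift [-0.04   0.019  1.005] turn [-0.002 -0.    -0.002] pos [ 0.436 -0.119  0.283] q [-0.51  0.24  1.8  -0.    1.11 -0.49] F [-0.4 -0.   0.3] w 0.0399 gf 0.0 t 3.13
```

View pics/side1.png

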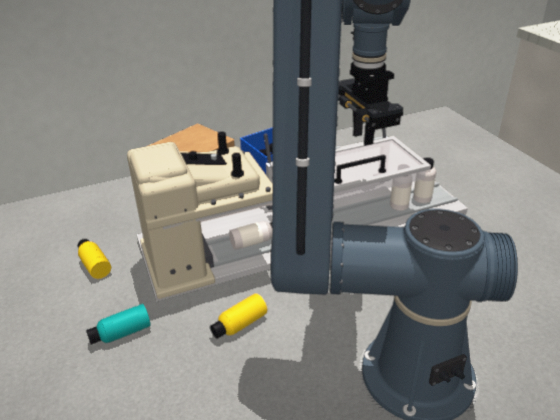

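The gripper hangs above the guard at about (369,140), and the handle bar runs from about (338,170) to (384,157). Before descending I'll compare that with the fit.

```bash
python3 - <<'E'
from h import *
p=np.load("lane.npy"); L=np.array([[-25,-90,200],[-25,-150,200],[-25,-210,200],[0,-288,140],[0,-363,140],[0,90,185]])/1e3
print(proj("side",L@R(p[2]).T+[p[0],p[1],0]).round(1)); print(proj("side",get_obs()["position"]-[0,0,.022]))
print("first base",proj("side",(R(p[2])@[0,-.288,.02])+[p[0],p[1],0]))
im=cv2.imread("pics/side1.png")[110:240,300:480]; cv2.imwrite("pics/s1c.png",cv2.resize(im,None,fx=4,fy=4,interpolation=cv2.INTER_CUBIC))
E
```

```text
[[338.1 167.2]
 [360.7 161.9]
 [382.7 156.8]
 [402.2 166.6]
 [427.1 160.6]
 [262.7 184.1]]
[[362.40889792 138.92923247]]
first base [[397.38908845 205.2798459 ]]
```

View pics/s1c.png

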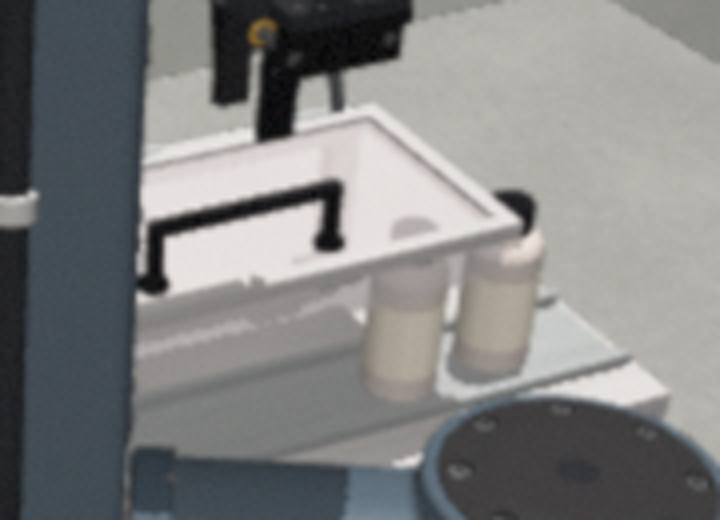

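The crop shows the bar from (338.8,166.3) to (384.5,157.5), which matches the prediction, and the first bottle's cap at (403,166) also matches. I'll descend and grip.

```bash

python3 -m inch '[-0.02,0.02,0.3,0,0,0, -0.03,0.02,0.6,0,0,0, -0.03,0.02,0.85,0,0,0, -0.03,0.02,0.97,0,0,0, -0.03,0.02,0.97,0,0,0]'
python3 -m inch '[0,0,0,0,0,0, 0,0,0,0,0,0, 0,0,0,0,0,0, 0,0,0,0,0,0, 0,0,0,0,0,0, 0,0,0,0,0,0]' 5 25
python3 go.py -25 -150 200 0
python3 - <<'E'
import numpy as np
for f in np.arange(0,1.85,.1): 
    c,s=np.cos(f),np.sin(f); print(round(f,1),"toolx 0 tooly",round((150-150*c+42*s)/80,2),"toolz",round(-(150*s+42*c-42)/80,2))
E
```

```text
time: 3.65
position: [0.4363, -0.1239, 0.2053]
tool_rot: [0.719, 0.695, -0.001, -0.002]
ft_force: [-0.2, -0.3, -0.4]
grip_width: 0.0398
grip_force: 0.0
time: 4.15
position: [0.4391, -0.1228, 0.2077]
tool_rot: [0.717, 0.697, 0.001, 0.002]
ft_force: [2.2, -0.1, 1.3]
grip_width: 0.0112
grip_force: 25.0
shift [ 0.013 -0.021  0.058] turn [ 0.002  0.001 -0.004] pos [ 0.439 -0.123  0.208] q [-0.52  0.36  1.89  0.    0.89 -0.49] F [ 2.2 -0.1  1.3] w 0.0112 gf 25.006437599658966 t 4.15
0.0 toolx 0 tooly 0.0 toolz -0.0
0.1 toolx 0 tooly 0.06 toolz -0.18
0.2 toolx 0 tooly 0.14 toolz -0.36
0.3 toolx 0 tooly 0.24 toolz -0.53
0.4 toolx 0 tooly 0.35 toolz -0.69
0.5 toolx 0 tooly 0.48 toolz -0.83
0.6 toolx 0 tooly 0.62 toolz -0.97
0.7 toolx 0 tooly 0.78 toolz -1.08
0.8 toolx 0 tooly 0.95 toolz -1.19
0.9 toolx 0 tooly 1.12 toolz -1.27
1.0 toolx 0 tooly 1.3 toolz -1.34
1.1 toolx 0 tooly 1.49 toolz -1.38
1.2 toolx 0 tooly 1.68 toolz -1.41
1.3 toolx 0 tooly 1.88 toolz -1.42
1.4 toolx 0 tooly 2.07 toolz -1.41
1.5 toolx 0 tooly 2.27 toolz -1.38
1.6 toolx 0 tooly 2.45 toolz -1.33
1.7 toolx 0 tooly 2.64 toolz -1.27
1.8 toolx 0 tooly 2.81 toolz -1.18
```

```bash

python3 -m inch '[0,0.06,-0.18,0,0,0, 0,0.14,-0.36,0,0,0, 0,0.24,-0.53,0,0,0, 0,0.35,-0.69,0,0,0, 0,0.48,-0.83,0,0,0, 0,0.62,-0.97,0,0,0, 0,0.62,-0.97,0,0,0]'
python3 go.py 17 -150 277 0
```

```text
time: 4.73
position: [0.4865, -0.124, 0.2859]
tool_rot: [0.717, 0.697, -0.002, -0.001]
ft_force: [-6.2, -1.6, 0.7]
grip_width: 0.011
grip_force: 25.0
shift [ 0.014 -0.089  0.074] turn [-0.003  0.001 -0.003] pos [ 0.487 -0.124  0.286] q [-0.47  0.31  1.68 -0.    1.15 -0.44] F [-6.2 -1.6  0.7] w 0.011 gf 25.000948905944824 t 4.73
```

```bash

python3 -m inch '[0,0.16,-0.11,0,0,0, 0,0.33,-0.22,0,0,0, 0,0.50,-0.30,0,0,0, 0,0.68,-0.37,0,0,0, 0,0.87,-0.41,0,0,0, 0,0.87,-0.41,0,0,0]'
python3 -m inch '[0,0.19,-0.03,0,0,0, 0,0.39,-0.04,0,0,0, 0,0.58,-0.03,0,0,0, 0,0.78,0,0,0,0, 0,0.78,0,0,0,0]'
python3 go.py 155 -150 308 0
```

```text
time: 5.23
position: [0.5589, -0.1259, 0.3203]
tool_rot: [0.717, 0.697, 0.001, 0.001]
ft_force: [-3.2, 0.9, 12.3]
grip_width: 0.0107
grip_force: 25.0
time: 5.65
position: [0.6218, -0.1275, 0.3176]
tool_rot: [0.717, 0.697, 0.001, 0.001]
ft_force: [0.3, 0.9, 5.4]
grip_width: 0.0108
grip_force: 25.0
shift [ 0.019 -0.057  0.082] turn [ 0.002 -0.    -0.004] pos [ 0.622 -0.127  0.318] q [-0.38  0.47  1.32  0.    1.35 -0.35] F [0.3 0.9 5.4] w 0.0108 gf 25.00622123479843 t 5.65
```

```bash

python3 -m inch '[0,0.18,0.04,0,0,0, 0,0.36,0.10,0,0,0, 0,0.50,0.17,0,0,0, 0,0.57,0.21,0,0,0, 0,0.57,0.21,0,0,0]'
python3 go.py 183 -150 300 0
python3 -m inch '[0,0,0,0,0,0, 0,0,0,0,0,0, 0,0,0,0,0,0, 0,0,0,0,0,0]' 26
python3 go.py 183 -150 300 0
python3 - <<'E'
from h import *
a=camera("side");cv2.imwrite("pics/side2.png",a[60:360,200:,::-1])
E
```

```text
time: 6.07
position: [0.6661, -0.1288, 0.2998]
tool_rot: [0.717, 0.697, 0.001, 0.0]
ft_force: [1.2, 1.3, 2.6]
grip_width: 0.0108
grip_force: 25.0
shift [ 0.022 -0.26  -0.04 ] turn [ 0.001 -0.    -0.004] pos [ 0.666 -0.129  0.3  ] q [-0.36  0.55  1.22  0.    1.36 -0.33] F [1.2 1.3 2.6] w 0.0108 gf 25.00929594039917 t 6.07
time: 6.4
position: [0.6648, -0.1293, 0.3009]
tool_rot: [0.718, 0.697, 0.0, 0.0]
ft_force: [0.5, -0.2, 0.8]
grip_width: 0.0243
grip_force: 0.6
shift [ 0.029 -0.243 -0.026] turn [ 0.     0.    -0.004] pos [ 0.665 -0.129  0.301] q [-0.36  0.55  1.22 -0.    1.37 -0.33] F [ 0.5 -0.2  0.8] w 0.0243 gf 0.6319438037462533 t 6.4
```

View pics/side2.png

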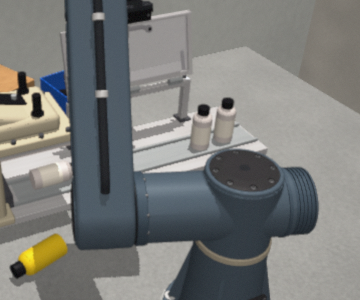

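The guard stands past vertical; its clear panel with handle is upright behind the lane. The bottles are untouched. I'll lift off and go to the pre-grasp pose.

```bash

python3 -m inch '[0,0,-0.3,0,0,0, 0,0,-0.6,0,0,0, 0,0,-1,0,0,0, 0,0,-1,0,0,0]' 60 >/dev/null
python3 -m inch '[0,-0.5,0,0,0,0, 0,-1,0,0,0,0, 0,-1,0,0,0,0]' >/dev/null
python3 -m inch '[0.3,-0.5,0,0,0,0, 0.5,-1,0,0,0,0, 0.5,-1,0,0,0,0]' >/dev/null
python3 -m inch '[0,-0.35,0,0,0,0, 0,-0.35,0,0,0,0]'
python3 go.py 5 -10 250 45
python3 - <<'E'
from h import *
p=np.load("lane.npy")
inv=lambda w:(R(p[2]).T@(w-[p[0],p[1],0]))*1e3
for c in("top","side"):
    im=camera(c); cv2.imwrite(f"pics/{c}3.png",im[...,::-1])
    for r in cut_out(c,"toppled"):
        ys,xs=np.nonzero(r["region"]); print(c,r["conf"],r["bbox"],inv(onplane(c,(xs.mean(),ys.mean()),.045)).round(0))
a=cv2.resize(cv2.imread("pics/top3.png")[130:250,250:480],None,fx=3,fy=3,interpolation=2)
b=cv2.resize(cv2.imread("pics/side3.png")[140:270,200:430],None,fx=1.8,fy=1.8,interpolation=2)
o=np.zeros((600,690,3),np.uint8);o[:360]=a;o[360:360+234,:414]=b;cv2.imwrite("pics/c3.png",o)
E
```

```text
time: 7.45
position: [0.4733, -0.0822, 0.3804]
tool_rot: [0.717, 0.697, -0.002, -0.002]
ft_force: [-0.6, 1.3, 0.2]
grip_width: 0.0602
grip_force: 0.0
shift [ 1.219 -0.061  1.605] turn [-0.002  0.5   -0.005] pos [ 0.473 -0.082  0.38 ] q [-0.4   0.18  1.58 -0.    1.38 -0.38] F [-0.6  1.3  0.2] w 0.0602 gf 0.0 t 7.45
top 0.97 [180.2, 274.0, 229.8, 302.0] [-217.  227.   45.]
top 0.87 [95.6, 244.1, 144.3, 269.1] [-145.  456.   45.]
top 0.84 [109.2, 144.8, 130.5, 187.3] [ 93. 484.  45.]
top 0.66 [259.9, 197.5, 277.6, 212.8] [ 8. 80. 45.]
top 0.44 [127.4, 91.2, 471.1, 252.6] [62. 78. 45.]
side 0.84 [226.5, 220.2, 272.6, 248.3] [ 10. 125.  45.]
side 0.67 [206.0, 294.8, 272.8, 339.7] [-235.  236.   45.]
side 0.57 [87.3, 304.4, 150.7, 345.3] [-165.  462.   45.]
```

View pics/c3.png

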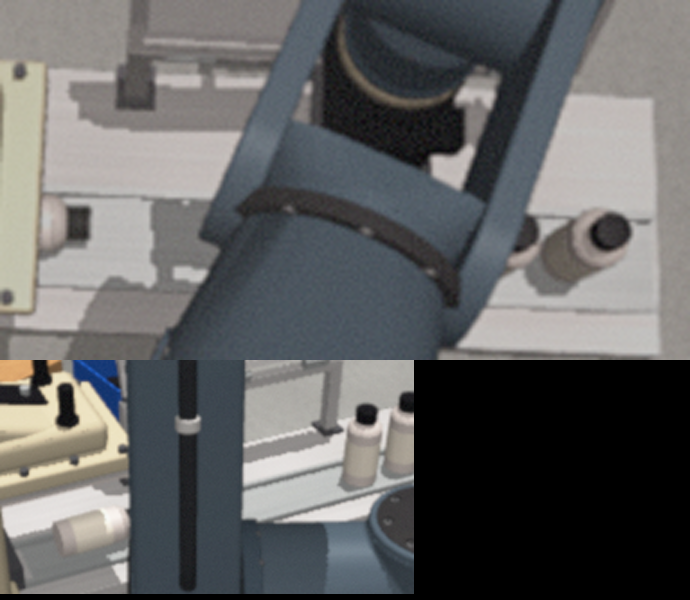

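Cap centre is at top (276.3,204.3), so lane x≈8, with the cap spanning y≈53–71. I'll tilt and approach.

```bash

python3 -m inch '[0.2,-0.02,0.1,0,0.1,0, 0.5,-0.03,0.4,0,0.2,0, 0.8,-0.03,0.7,0,0.3,0, 1,-0.03,1,0,0.4,0, 1,-0.03,1,0,0.5,0, 1,-0.03,1,0,0.5,0, 1,-0.03,1,0,0.5,0, 1,-0.03,1,0,0.5,0, 1,-0.03,1,0,0.5,0]' 44
python3 go.py 8 -9 122 45
```

```text
time: 8.4
position: [0.4788, -0.0043, 0.3002]
tool_rot: [0.663, 0.644, 0.274, -0.266]
ft_force: [0.0, -0.4, -0.4]
grip_width: 0.0439
grip_force: 0.0
shift [-1.371 -0.072  1.74 ] turn [ 0.003  0.001 -0.003] pos [ 0.479 -0.004  0.3  ] q [-0.62  0.42  1.73  0.63  1.51 -0.8 ] F [ 0.  -0.4 -0.4] w 0.0439 gf 0.0 t 8.4
```

```bash

for i in 1 2; do python3 -m inch '[-0.3,-0.02,0.4,0,0,0, -0.69,-0.04,0.87,0,0,0, -0.69,-0.04,0.87,0,0,0, -0.69,-0.04,0.87,0,0,0]'; done
python3 go.py 8 61 51 45
```

```text
time: 8.73
position: [0.4745, 0.0082, 0.2119]
tool_rot: [0.662, 0.644, 0.274, -0.269]
ft_force: [1.0, -0.8, 0.6]
grip_width: 0.0437
grip_force: 0.0
time: 9.07
position: [0.4726, 0.0175, 0.1244]
tool_rot: [0.663, 0.643, 0.275, -0.268]
ft_force: [-0.4, -0.6, 0.1]
grip_width: 0.0437
grip_force: 0.0
shift [-0.023  0.009  1.239] turn [ 0.002 -0.001 -0.003] pos [0.473 0.018 0.124] q [-0.6   0.71  1.89  0.71  1.15 -1.07] F [-0.4 -0.6  0.1] w 0.0437 gf 0.0 t 9.07
```

```bash

python3 -m inch '[0.02,0.01,0.3,0,0,0, 0.02,0.01,0.6,0,0,0, 0.03,0.01,0.85,0,0,0, 0.03,0.01,0.85,0,0,0]'
python3 go.py 8 55 51 45
python3 - <<'E'
from h import *
im=camera("side");cv2.imwrite("pics/s4.png",cv2.resize(im[170:270,210:350],None,fx=5,fy=5,interpolation=2)[...,::-1])
E
```

```text
time: 9.4
position: [0.475, 0.0685, 0.0796]
tool_rot: [0.662, 0.644, 0.275, -0.267]
ft_force: [-0.2, 0.3, 0.8]
grip_width: 0.0441
grip_force: 0.0
shift [-0.129 -0.004  0.338] turn [ 0.002 -0.001 -0.001] pos [0.475 0.068 0.08 ] q [-0.5   0.8   1.93  0.83  1.03 -1.14] F [-0.2  0.3  0.8] w 0.0441 gf 0.0 t 9.4
```

View pics/s4.png

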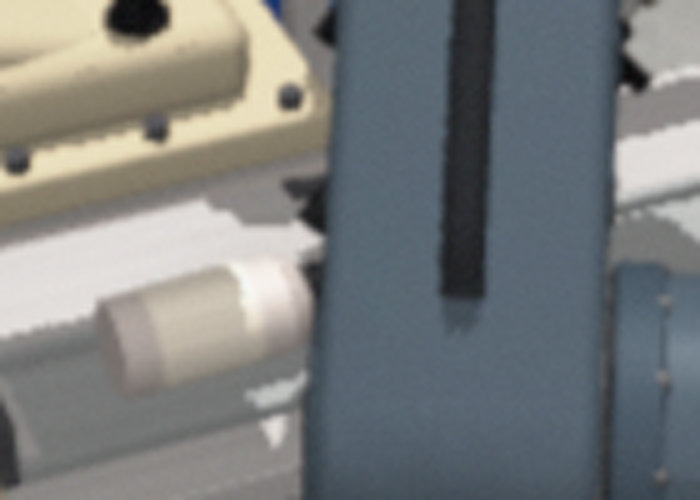

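The arm hides the cap here; the bottle is undisturbed at about (250,235). I'll finish the approach and close.

```bash

python3 -m inch '[-0.13,0,0.1,0,0,0, -0.13,0,0.2,0,0,0, -0.13,0,0.3,0,0,0, -0.13,0,0.34,0,0,0, -0.13,0,0.34,0,0,0]'
python3 -m inch '[0,0,0,0,0,0, 0,0,0,0,0,0, 0,0,0,0,0,0, 0,0,0,0,0,0, 0,0,0,0,0,0, 0,0,0,0,0,0]' 10 45
python3 go.py 8 55 51 45
```

```text
time: 9.87
position: [0.475, 0.079, 0.0516]
tool_rot: [0.663, 0.644, 0.275, -0.267]
ft_force: [-0.3, 0.3, -0.7]
grip_width: 0.0439
grip_force: 0.0
time: 10.37
position: [0.4752, 0.0784, 0.0513]
tool_rot: [0.663, 0.644, 0.275, -0.267]
ft_force: [0.0, -1.2, 2.1]
grip_width: 0.0298
grip_force: 44.9
shift [ 0.034 -0.002  0.001] turn [ 0.003 -0.    -0.003] pos [0.475 0.078 0.051] q [-0.49  0.86  1.93  0.87  0.98 -1.19] F [ 0.  -1.2  2.1] w 0.0298 gf 44.927416936934605 t 10.37
```

```bash

python3 -m inch '[0.05,0,-0.05,0,0,0, 0.09,0,-0.09,0,0,0, -0.03,0,-0.21,0,0,0, -0.15,0,-0.33,0,0,0, -0.27,0,-0.45,0,0,0, -0.39,0,-0.57,0,0,0, -0.51,0,-0.69,0,0,0, -0.51,0,-0.69,0,0,0]'
python3 -m inch '[-0.12,0,-0.12,0,0,0, -0.26,0,-0.26,0,0,0, -0.40,0,-0.40,0,0,0, -0.54,0,-0.54,0,0,0, -0.68,0,-0.68,0,0,0, -0.68,0,-0.68,0,0,0]'
python3 go.py 0 -205 140 -45
python3 - <<'E'
from h import *
a=camera("side"); b=camera("top"); p=np.load("lane.npy")
o=np.hstack([cv2.resize(a[150:290,170:350],(400,311)),cv2.resize(b[120:260,240:420],(400,311))]);cv2.imwrite("pics/c5.png",o[...,::-1])
E
```

```text
time: 11.03
position: [0.4745, 0.0072, 0.0608]
tool_rot: [0.664, 0.643, 0.275, -0.264]
ft_force: [0.8, -0.2, -2.3]
grip_width: 0.0297
grip_force: 45.0
time: 11.53
position: [0.4721, -0.0704, 0.0607]
tool_rot: [0.664, 0.643, 0.275, -0.264]
ft_force: [1.2, -0.9, -2.3]
grip_width: 0.0303
grip_force: 45.0
shift [-0.215 -0.091 -1.648] turn [ 0.002 -0.998 -0.007] pos [ 0.472 -0.07   0.061] q [-0.73  0.85  1.8   0.63  1.14 -1.17] F [ 1.2 -0.9 -2.3] w 0.0303 gf 44.95589142265089 t 11.53
```

View pics/c5.png

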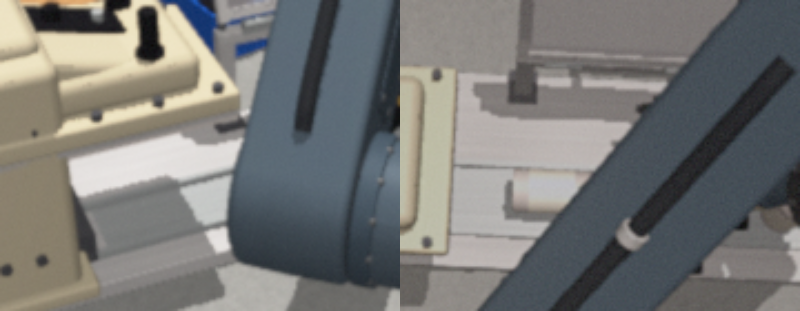

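The bottle hangs clear of the head: its foot shows at about top (291,205), right of the head edge at (264,–). I'll lift it, then turn it upright in two stages.

```bash

python3 -m inch '[0.15,0,-0.15,0,0,0, 0.4,0,-0.4,0,0,0, 0.65,0,-0.65,0,0,0, 0.9,0,-0.9,0,0,0, 1,0,-1,0,0,0, 1,0,-1,0,0,0]'
python3 -m inch '[-0.05,0,-0.05,0,-0.05,0, -0.1,0,-0.1,0,-0.12,0, -0.2,0,-0.2,0,-0.19,0, -0.3,0,-0.3,0,-0.26,0, -0.4,0,-0.4,0,-0.33,0, -0.49,0,-0.49,0,-0.4,0, -0.49,0,-0.49,0,-0.46,0, -0.49,0,-0.49,0,-0.5,0, -0.49,0,-0.49,0,-0.5,0]'
python3 go.py 0 -209 170 -45
```

```text
time: 12.13
position: [0.4711, -0.0658, 0.1763]
tool_rot: [0.662, 0.645, 0.275, -0.265]
ft_force: [0.4, -0.0, -3.0]
grip_width: 0.0301
grip_force: 45.0
time: 12.88
position: [0.4669, -0.1183, 0.1728]
tool_rot: [0.716, 0.698, -0.001, -0.003]
ft_force: [-0.5, 0.9, -2.7]
grip_width: 0.029
grip_force: 44.9
shift [-0.762 -0.054  0.007] turn [-0.004 -0.501  0.   ] pos [ 0.467 -0.118  0.173] q [-0.48  0.45  1.85 -0.    0.84 -0.45] F [-0.5  0.9 -2.7] w 0.029 gf 44.931021911252174 t 12.88
```

```bash

python3 -m inch '[-0.1,-0.01,-0.03,0,-0.05,0, -0.2,-0.02,-0.03,0,-0.12,0, -0.3,-0.03,-0.03,0,-0.19,0, -0.45,-0.04,-0.03,0,-0.26,0, -0.6,-0.05,-0.03,0,-0.33,0, -0.76,-0.05,-0.03,0,-0.4,0, -0.76,-0.05,-0.03,0,-0.46,0, -0.76,-0.05,-0.03,0,-0.5,0, -0.76,-0.05,-0.03,0,-0.5,0]'
python3 go.py 0 -209 142 -45
python3 - <<'E'
from h import *
a=camera("side"); b=camera("top"); p=np.load("lane.npy")
cv2.imwrite("pics/side6.png",a[...,::-1])
o=np.hstack([cv2.resize(a[120:260,290:450],(400,350),interpolation=2),cv2.resize(b[130:270,330:490],(400,350),interpolation=2)]);cv2.imwrite("pics/c6.png",o[...,::-1])
E
```

```text
time: 13.63
position: [0.4614, -0.1808, 0.1732]
tool_rot: [0.662, 0.645, -0.277, 0.263]
ft_force: [0.3, -0.7, -2.0]
grip_width: 0.03
grip_force: 44.9
shift [ 0.272 -0.001  0.243] turn [-0.007 -0.001  0.002] pos [ 0.461 -0.181  0.173] q [-0.2   0.59  1.95 -1.15  0.87  0.74] F [ 0.3 -0.7 -2. ] w 0.03 gf 44.92117724799755 t 13.63
```

View pics/c6.png

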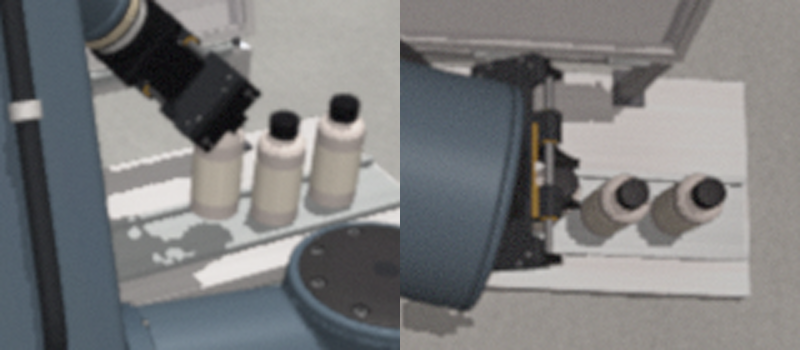

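The bottle hangs upright beside the first, its side edges parallel to its neighbour's. The held base is at about crop (215,215) and the first's base at (275,225). I'll lower it gently.

```bash

python3 -m inch '[0.06,0,0.06,0,0,0, 0.12,0,0.12,0,0,0, 0.17,0,0.17,0,0,0, 0.2,0,0.2,0,0,0, 0.22,0,0.22,0,0,0, 0.22,0,0.22,0,0,0]'
python3 -m inch '[0.01,0,0.01,0,0,0, 0.02,0,0.02,0,0,0, 0.03,0,0.03,0,0,0, 0.03,0,0.03,0,0,0]'
python3 go.py 0 -209 140 -45
python3 - <<'E'
from h import *
a=camera("side"); cv2.imwrite("pics/s7.png",cv2.resize(a[140:240,330:450],None,fx=6,fy=6,interpolation=2)[...,::-1])
E
```

```text
time: 14.23
position: [0.4631, -0.1825, 0.1514]
tool_rot: [0.663, 0.644, -0.275, 0.266]
ft_force: [-0.9, 0.6, -1.5]
grip_width: 0.0299
grip_force: 44.9
time: 14.57
position: [0.4634, -0.1822, 0.1485]
tool_rot: [0.663, 0.644, -0.274, 0.267]
ft_force: [0.5, -0.2, -1.4]
grip_width: 0.0298
grip_force: 44.9
shift [ 0.083 -0.03   0.03 ] turn [-0.003 -0.    -0.003] pos [ 0.463 -0.182  0.148] q [-0.2   0.65  1.96 -1.22  0.84  0.82] F [ 0.5 -0.2 -1.4] w 0.0298 gf 44.92250019291532 t 14.57
```

View pics/s7.png

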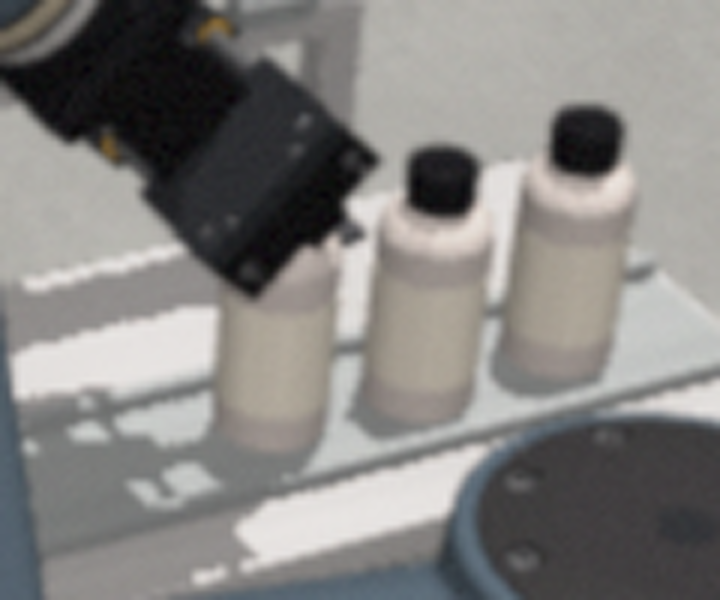

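The held bottle's base, at crop y≈452, is just short of the bed line at ≈456. Centre spacing to the first is about 77 mm, so the gap is about 27 mm. I'll lower until contact.

```bash

for i in 1 2 3; do python3 -m inch '[0.01,0,0.01,0,0,0, 0.01,0,0.01,0,0,0, 0.01,0,0.01,0,0,0]' | egrep 'pos|force'; done
```

```text
position: [0.4634, -0.1823, 0.1474]
ft_force: [0.7, 0.1, -2.5]
grip_force: 44.9
position: [0.4633, -0.1823, 0.1462]
ft_force: [0.3, -0.4, -1.0]
grip_force: 44.9
position: [0.4633, -0.1823, 0.145]
ft_force: [0.9, -0.1, -1.7]
grip_force: 44.9
```

```bash

for i in 1 2 3; do python3 -m inch '[0.01,0,0.01,0,0,0, 0.01,0,0.01,0,0,0, 0.01,0,0.01,0,0,0]' | egrep 'pos|ft_force'; done; python3 go.py 0 -209 140 -45
```

```text
position: [0.4633, -0.1823, 0.1439]
ft_force: [0.4, -0.1, -1.6]
position: [0.4633, -0.1823, 0.1428]
ft_force: [0.7, -0.3, -1.7]
position: [0.4633, -0.1826, 0.1425]
ft_force: [-1.3, -0.6, 4.3]
shift [ 0.034 -0.029 -0.027] turn [-0.003  0.001 -0.003] pos [ 0.463 -0.183  0.143] q [-0.2   0.66  1.96 -1.23  0.83  0.85] F [-1.3 -0.6  4.3] w 0.0298 gf 44.948228591765655 t 16.12
```

```bash

python3 -m inch '[0,0,0,0,0,0, 0,0,0,0,0,0, 0,0,0,0,0,0, 0,0,0,0,0,0]' 36 | egrep 'width|ft_f'
python3 -m inch '[0,0,0,0,0,0, 0,0,0,0,0,0, 0,0,0,0,0,0, 0,0,0,0,0,0]' 52 | egrep 'width|ft_f'
python3 -m inch '[0,0,-0.15,0,0,0, 0,0,-0.35,0,0,0, 0,0,-0.6,0,0,0, 0,0,-0.9,0,0,0, 0,0,-1,0,0,0, 0,0,-1,0,0,0]'
python3 -m inch '[-0.4,0,-0.4,0,0,0, -0.9,0,-0.9,0,0,0, -0.9,0,-0.9,0,0,0, -0.9,0,-0.9,0,0,0]'
python3 - <<'E'
from h import *
a=camera("side"); b=camera("top"); p=np.load("lane.npy")
cv2.imwrite("pics/side8.png",a[...,::-1])
o=np.hstack([cv2.resize(a[60:260,270:470],(400,400),interpolation=2),cv2.resize(b[90:290,290:490],(400,400),interpolation=2)]);cv2.imwrite("pics/c8.png",o[...,::-1])
inv=lambda w:(R(p[2]).T@(w-[p[0],p[1],0]))*1e3
for n in ("toppled","first","second"):
  for c in ("side","top"):
    for r in cut_out(c,n): print(n,c,round(r["conf"],2),r["bbox"],inv(onplane(c,((r["bbox"][0]+r["bbox"][2])/2,(r["bbox"][1]+r["bbox"][3])/2),.08)).round(0))
E
```

```text
ft_force: [-0.8, -1.6, 0.1]
grip_width: 0.036
ft_force: [-0.5, 0.7, 0.3]
grip_width: 0.0502
time: 17.28
position: [0.4661, -0.1248, 0.1995]
tool_rot: [0.663, 0.644, -0.273, 0.268]
ft_force: [1.0, -0.4, -0.8]
grip_width: 0.052
grip_force: 0.0
time: 17.62
position: [0.467, -0.1268, 0.3037]
tool_rot: [0.664, 0.642, -0.273, 0.27]
ft_force: [-0.6, -0.3, 0.0]
grip_width: 0.052
grip_force: 0.0
toppled side 0.93 [364.9, 169.2, 387.2, 216.7] [  -2. -216.   80.]
toppled side 0.9 [80.8, 238.9, 112.3, 280.0] [ 15. 478.  80.]
toppled side 0.79 [211.5, 294.1, 270.3, 340.1] [-272.  241.   80.]
toppled side 0.76 [86.7, 301.5, 149.1, 346.1] [-196.  463.   80.]
toppled side 0.52 [332.2, 69.0, 391.3, 142.3] [ 479. -444.   80.]
toppled top 0.89 [107.9, 145.3, 132.3, 186.6] [ 83. 468.  80.]
toppled top 0.63 [380.1, 200.0, 400.5, 220.5] [  -1. -223.   80.]
first side 0.75 [392.1, 164.2, 410.8, 205.9] [   4. -296.   80.]
first top 0.86 [400.2, 195.8, 429.0, 229.9] [  -5. -285.   80.]
second side 0.94 [414.5, 155.0, 434.9, 203.4] [   4. -367.   80.]
second top 0.98 [431.8, 199.8, 458.5, 223.5] [   1. -364.   80.]
```

View pics/c8.png

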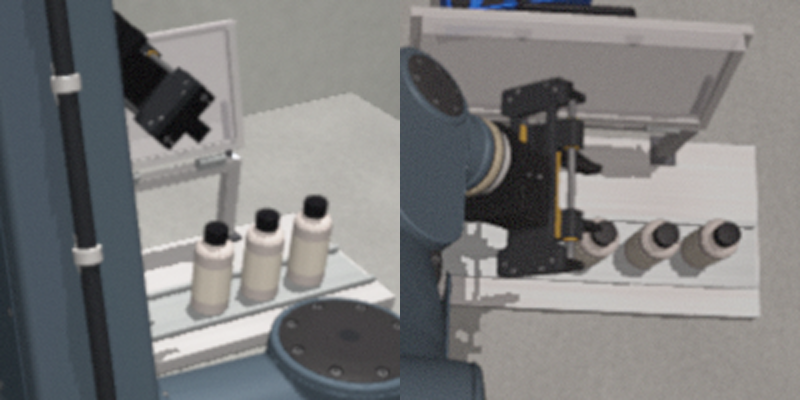

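The bottle stands upright at crop (212,270), about 75 mm centre to centre from the first, so the gap is about 25 mm. The guard rests open, the waiting bottles haven't moved, and the robot is clear.

```bash
python3 -c "
from rig import *
print(hand_in())"
```

```text
the job is handed in; nothing more can be done
None
```

The job is handed in after about 18 s on the robot's clock: the guard rests open by itself, the toppled bottle stands upright at the head of the queue about 25 mm from the first waiting bottle, and the waiting bottles were not touched.

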